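Open a spring-latched desiccator canister and lay its lid on the clean mat

TASK

Open the desiccator canister: press its pedal down to the stop without forcing it and let it up again, so that the lid springs up at the front. Then take the lid by its knob, draw it towards the pedal until its tongue is out of the catch at the back, lift it off and lay it gently, knob up, in the middle of the grey mat. Do not tip, lift or shift the canister, and leave the other things alone.

Things in the scene. Friction and masses are not known exactly. Their poses are not given: they have to be found in the camera images.
- canister: Round white desiccator canister, 124 mm in diameter, rim 80 mm above the bench, 1.4 kg, loose on rubber feet, weighing bottles inside. Origin: centre of its underside. -x points forward to the pedal, +x to the catch at the back, z up. A foot plate 110 mm wide, 9 mm high reaches 138 mm forward under the pedal.
- catch (a point): Steel catch behind the rim, 60 mm wide, top 94.5 mm above the bench. This point is the front edge of its roof (69 mm behind the canister's axis), at the roof's underside, 89.5 mm up. The roof lies over the lid's tongue: lifted straight up, the tongue takes the canister along. Axes as the canister's.
- pedal (a joint): Pedal angle (rad): 0 at rest (latched), 0.26 at its stop, 12 mm lower at the tread; springs back. 4 N at the tread starts it, 8 N takes it to the stop. One bent lever on a cross pin (73 mm forward, 38 mm up): tread forward, arm up the front with a 22 mm wide nose (top 93 mm up) over the lid's edge. Pressing swings the nose forward off the lid; released, it stands under the sprung-up lid.
- pedal_pad (a point): Middle of the top of the pedal's black rubber tread, 38 mm wide and 28 mm deep; 45 mm above the bench at rest, 119 mm forward (-x) of the canister's axis. Axes as the canister's, turning with the pedal.
- lid: Bare metal lid, low domed disc 132 mm in diameter, 6 mm thick at its edge, 14.5 mm at the middle, about 0.26 kg. Origin: centre of its flat underside; z up through the knob, +x to the tongue. Closed, it lies level on the rim. Unlatched, spring plungers raise its front edge about 20 mm: it leans back 0.17 rad, tongue still in the catch. Axes match the canister's at the start.
- tongue (a point): End of the lid's tongue, a flat bar 40 mm wide and 5 mm thick that reaches 15 mm beyond the disc's back edge, 81 mm from the lid's middle, under the roof of the catch. The lid drawn 15 to 20 mm along its own -x has it out of the catch. Axes as the lid's.
- knob (a point): Middle of the lid's black oblong knob, 48 mm long (lid's x), 28 mm wide (lid's y, the way to grip it), 25 mm high, on a short stem: 39.5 mm above the lid's underside; the knob's underside is 12 mm clear of the dome. Axes as the lid's.
- mat: Thin square grey silicone mat, 190 x 190 x 4 mm, fixed flat on the bench. Origin: centre of its underside, on the bench.
- tape: Bystander: roll of tape lying flat, 76 mm in diameter, 24 mm high. Origin: centre of its underside.
- marker: Bystander: marker pen lying on the bench, 134 mm long, 18 mm thick. Origin: underside, centre; lies along its y.
- calculator: Bystander: pocket calculator, 120 x 68 x 16 mm. Origin: centre of its underside.
- notes: Bystander: dark notebook, 108 x 156 x 15 mm. Origin: centre of its underside.
Things that resemble listed ones, but are neither listed nor needed, are in the scene too. Of the things that look like the lid, the larger one is meant.

How it is judged (in metres and radians):
On the way, in this order (a step that is already met when the one before it is completed fails the run):
1. the pedal is pressed down to its stop (value of joint pedal above 0.235 rad), for 0.1 s.
2. the pedal is up again and the lid has sprung up at the front, its tongue still in the catch (value of joint pedal below 0.05 rad and angle between lid's own z axis and vertical above 0.1 rad and x of lid in the frame of canister above -0.01 m), for 0.1 s.
3. the lid is lifted clear of the canister in the gripper (z of lid in the frame of canister above 0.12 m and contact force between the fingers and lid above 1 N), for 0.1 s.
At the end, for the whole second after the job is handed in: The lid lies at rest on the mat, knob up and flat (within 2 degrees), its middle within 28 mm of the mat's middle, released; the pedal is up; the canister stands upright within 40 mm of where it was, and tape, marker, calculator and notebook within 30 mm of where they were (horizontal distance between lid and mat below 0.028 m and height (world z) of lid between 0.002 and 0.007 m and angle between lid's own z axis and vertical below 0.04 rad and linear speed of lid below 0.01 m/s and contact force between the fingers and lid below 0.1 N and value of joint pedal below 0.05 rad and distance of canister from where it was at the start of the episode below 0.04 m and angle between canister's own z axis and vertical below 0.03 rad and distance of each of tape, marker, calculator, notes from where it was at the start of the episode below 0.03 m); the robot touches nothing.
It fails at once if the canister is tipped by more than 6 degrees or lifted off the bench by more than 10 mm (angle between canister's own z axis and vertical above 0.105 rad or height (world z) of canister above 0.01 m).
It fails at once if the lid is dropped or slammed down (faster than 0.35 m/s close above the mat) (height (world z) of lid below 0.03 m and linear speed of lid above 0.35 m/s).
It fails at once if the pedal is forced against its stop (over 30 N) (contact force between the fingers and canister above 30 N).
It fails at once if the tape roll, marker, calculator or notebook is pushed away by more than 30 mm (distance of any of tape, marker, calculator, notes from where it was at the start of the episode above 0.03 m).
It also fails if it takes over 50 s, if anything falls off the work surface, if the arm or the gripper's body presses on something with over 40 N, if the wrist force passes 120 N, or if a joint passes its speed limit or range.

ROBOT

A 6-joint arm with a two-finger parallel gripper is mounted at the origin on a cart in front of the work surface, level with it; the furniture and walls round the work are solid. World frame = base frame: x ahead of the robot, y to its left, z up, the work surface at z = 0. Lengths are in mm, angles in rad, forces in N, time in s.
With the tool pointing down it reaches from about 350 to 875 mm from the base axis. Payload 4.2 kg.
Tool frame: the origin (TCP) lies on the mounting face of the last link; the fingertips stand 173 mm ahead of it and the grasp point (between the pads) lies 155 mm ahead of it; z points along the fingers, y is the direction in which the jaws open and shut (so a half turn about z gives the same grasp; the last joint's range is limited). The gripper opens to 85 mm and grips with 20 to 120 N. Pads are 22 mm wide; open, the fingers measure 114 mm over their backs; the gripper's body (76 mm by 85 mm) begins 54 mm behind the grasp point. The pads swing forward as they close: fully open they stand 13 mm farther back than shut.
Start: joints at [1.45, 0.385, 0.008, 0, -1.194, -0.259], TCP at [231.676, 580.453, 404.712] pointing down, gripper open.
Joint ranges: [-3.14, 3.14], [-1.21, 2.06], [-1.07, 1.41], [-3.16, 2.05], [-2.99, -0.16], [-3.1, 3.1]. Speed limits (rad/s): [2.79, 2.79, 3.14, 3.14, 3.14, 3.14].

INTERFACE

Orientations are given as a unit quaternion [x, y, z, w].
In Python, from bench import arm gives the robot as it stands.
- The arm moves only by the shell command python3 -m jog 'ROWS' [OPENING]. ROWS is JSON, a list that holds one entry, the list of rows, each a list of 4 numbers: the shift along the tool's x, y, z in mm, then the turn about the tool's z in degrees. In form: [[[x, y, z, spin], ...]]. A call has exactly 5 rows; each row is the pose to reach, as a shift and turn from the pose measured when the call began, along the tool's axes at that moment; what a row does not reach only later rows make up. A row lasts 1/8 s, in which the tool goes at most 62.5 mm and 10.7 degrees, less where a joint would pass 70% of its speed; a pose out of reach is approached as far as the arm can. A call with a gripper value outside its range is refused whole. OPENING is the finger opening in mm, from 0 to 85.4, set as the call begins (- or left out, the last holds). The fingers move at their own pace and stop on an object; the grip force is fixed at half the most. Time passes only in rows, so rows that repeat a pose let the fingers close, or fill a call up. It gives the time, the measured TCP pose, the force and the opening at its end, in the units of the state.
- arm.read_state(): the state, without advancing time (a new reading comes with each control period).
- arm.get_image(name): name is "scene" or "top" or "wrist"; returns (picture, depth): 400x640x3 uint8, blue, green, red; 400x640 float32, mm along the optical axis (not along the pixel's ray), 0 where there is no reading.
- arm.camera_params(name): a dict with "mtx" (3x3 intrinsics, pixels), "R" (3x3) and "t" (3): a world point X has camera coordinates R X + t. Camera axes: x right, y down, z forward; pixel columns grow to the right and rows downward; lengths in mm; the calibration is good to about 2 mm. The wrist camera is an equidistant fisheye: a pixel r from the principal point sees the ray r / f radians off the axis. A picture is of the moment at which its call begins: read the wrist's pose just before it. camera_params takes no time and is no camera call; for the wrist camera it gives the pose at the moment of the call.
- arm.job_done(): hands the job in, once; it reports no verdict.
The state is a dict: "clock": time; "joints": joint angles; "joint_vel": joint speeds; "joint_efforts": joint torques, N m; "position": TCP position; "ee_rot": TCP orientation; "contact_force": force on the tool from outside, world axes, zero at the start; "wrist_torque": the same for the moment, N m; "gripper_width": finger opening in mm.
Only numpy, scipy, OpenCV 4.12 (cv2) and the standard library are available. Lean on these libraries where they do the work, as an engineer would, in place of code of your own. Each camera call takes 0.05 s, during which the arm holds its last target.

## Working session

There is one attempt and no reset: what is moved stays moved. The work goes in short steps, Python scripts to look and compute and a shell command to move; the robot and the scene stay as the last step left them, time stands still between calls to the robot, and variables do not carry over. Pictures are saved under pics/ and viewed, and the job is handed in when it is done.

```bash
ls; mkdir -p pics; python3 - <<'E'
from bench import arm
import cv2,numpy as np
s=arm.read_state();print(s)
for n in("scene","top","wrist"):
    p=arm.camera_params(n);im,d=arm.get_image(n)
    cv2.imwrite(f"pics/{n}0.png",im);np.savez(f"pics/{n}0.npz",im=im,d=d,**{k:np.array(v) for k,v in p.items() if k in("mtx","R","t")})
    print(n,np.round(p["mtx"],1).tolist(),np.round(p["R"],3).tolist(),np.round(p["t"],1).tolist(),[k for k in p])
E
```

```text
pics
{'clock': 0.0, 'joints': array([ 1.44956655e+00,  3.85543423e-01,  6.61552127e-03, -4.78570443e-04,
       -1.19401535e+00, -2.58616098e-01]), 'joint_vel': array([-0.00089547, -0.00092555, -0.00108801, -0.00027933, -0.00096702,
       -0.00140128]), 'joint_efforts': array([-1.68535394e-04, -3.92291451e+01,  1.88410914e+01,  4.18622777e+00,
       -4.56587411e-03, -3.45821611e-06]), 'position': array([231.61834175, 580.26941723, 403.62810499]), 'ee_rot': array([ 9.82001527e-01, -1.88869795e-01, -1.48199697e-04,  1.08619446e-03]), 'contact_force': array([ 0.33382678, -0.09216901, -0.39738729]), 'wrist_torque': array([ 0.02569338, -0.06856692, -0.0343415 ]), 'gripper_width': 85.51673133289192}
scene [[390.8, 0.0, 320.0], [0.0, 390.8, 198.6], [0.0, 0.0, 1.0]] [[-1.0, -0.022, 0.018], [-0.028, 0.716, -0.697], [0.002, -0.697, -0.717]] [503.5, 69.4, 1701.0] ['mtx', 'R', 't']
top [[408.3, 0.0, 309.3], [0.0, 408.3, 199.2], [0.0, 0.0, 1.0]] [[-0.019, -1.0, -0.0], [-0.985, 0.019, -0.169], [0.169, -0.003, -0.986]] [31.4, 504.8, 1328.0] ['mtx', 'R', 't']
wrist [[309.7, 0.0, 320.1], [0.0, 309.7, 202.5], [0.0, 0.0, 1.0]] [[-0.372, -0.928, 0.002], [-0.887, 0.356, 0.294], [-0.274, 0.108, -0.956]] [624.1, -37.9, 379.4] ['mtx', 'R', 't']
```

View pics/scene0.png

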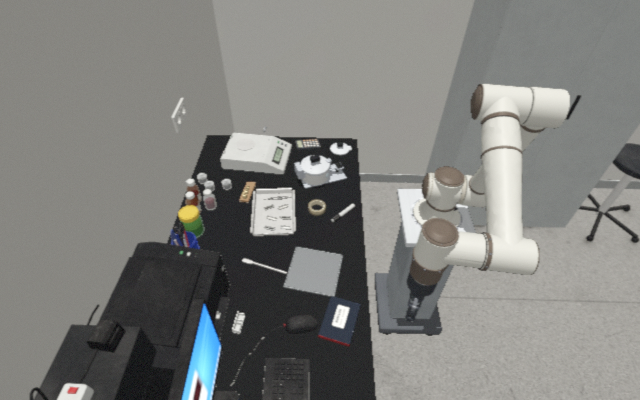

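View pics/top0.png

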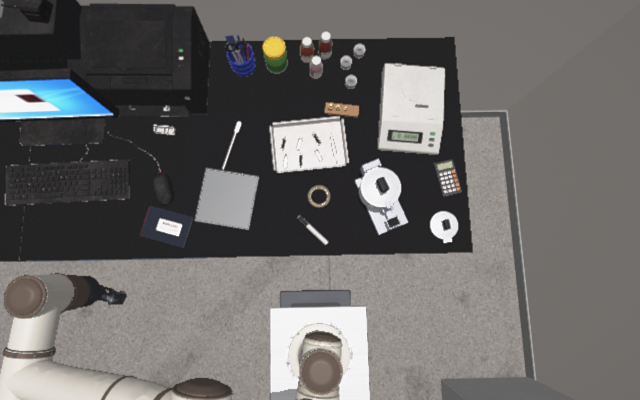

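View pics/wrist0.png

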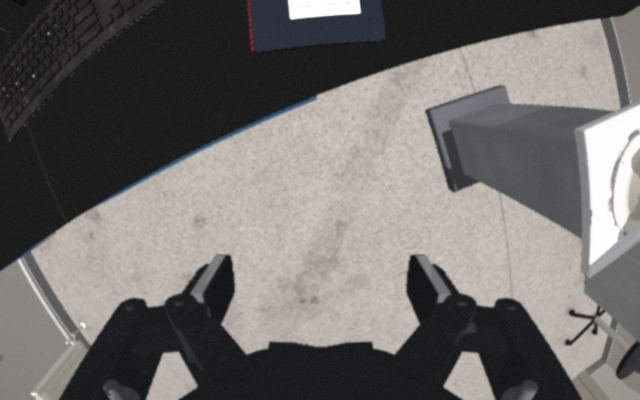

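The scene view (scene px (316,168)) and the top view (px (381,187)) both show the canister with its lid. A second, smaller lid lies on the bench at top (444,226). The lid on the canister is the larger one and has the pedal in front at (392,222). I'll confirm this in an enlarged crop.

```bash
cat > h.py <<'E'
import numpy as np,cv2
from bench import arm
def load(n): return dict(np.load(f"pics/{n}.npz"))
def cast(c,u,v,z):
    K,R,t=c["mtx"],c["R"],c["t"]
    d=R.T@np.array([(u-K[0,2])/K[0,0],(v-K[1,2])/K[1,1],1.]);o=-R.T@t
    return o+d*(z-o[2])/d[2]
def dep(c,u,v):
    K,R,t=c["mtx"],c["R"],c["t"];Z=c["d"][int(round(v)),int(round(u))]
    return R.T@(np.array([(u-K[0,2])/K[0,0],(v-K[1,2])/K[1,1],1.])*Z-t)
def proj(c,X):
    p=c["R"]@np.asarray(X,float)+c["t"];q=c["mtx"]@p;return q[:2]/q[2]
def projw(c,X):
    p=c["R"]@np.asarray(X,float)+c["t"];r=np.hypot(p[0],p[1]);th=np.arctan2(r,p[2])
    return c["mtx"][:2,2]+c["mtx"][0,0]*th*p[:2]/r
def castw(c,u,v,z):
    K,R,t=c["mtx"],c["R"],c["t"];a=np.array([u-K[0,2],v-K[1,2]]);r=np.hypot(*a);th=r/K[0,0]
    d=R.T@np.array([*(a/r*np.sin(th)),np.cos(th)]);o=-R.T@t
    return o+d*(z-o[2])/d[2]
def shot(n,name):
    s=arm.read_state();p=arm.camera_params(n);im,d=arm.get_image(n)
    cv2.imwrite(f"pics/{name}.png",im);np.savez(f"pics/{name}.npz",im=im,d=d,mtx=p["mtx"],R=p["R"],t=p["t"])
    return s,im
E
python3 - <<'E'
from h import *
c=load("top0");im=c["im"]
a=cv2.resize(im[145:250,340:480],None,fx=5.6,fy=5.6,interpolation=cv2.INTER_CUBIC);cv2.imwrite("pics/crop_can.png",a[:590,:])
# mat
hsv=cv2.cvtColor(im,cv2.COLOR_BGR2HSV)
m=cv2.inRange(hsv,(0,0,80),(180,60,190));m[:,:180]=0;m[:,275:]=0;m[:150]=0;m[240:]=0
cs,_=cv2.findContours(m,0,2);k=max(cs,key=cv2.contourArea);r=cv2.minAreaRect(k);print(r)
b=cv2.boxPoints(r);W=[cast(c,*q,4) for q in b];print(np.round(W),np.mean(W,0))
print([np.linalg.norm(W[i]-W[i-1]) for i in range(4)])
E
```

```text
((228.34616088867188, 188.76922607421875), (55.500858306884766, 75.89694213867188), 11.309932708740234)
[[445. 419.   4.]
 [709. 374.   4.]
 [666. 182.   4.]
 [405. 232.   4.]] [556.08093299 301.77353375   4.        ]
[np.float64(190.95736864588707), np.float64(267.3957448104809), np.float64(197.08574412710684), np.float64(265.92867401585846)]
```

View pics/crop_can.png

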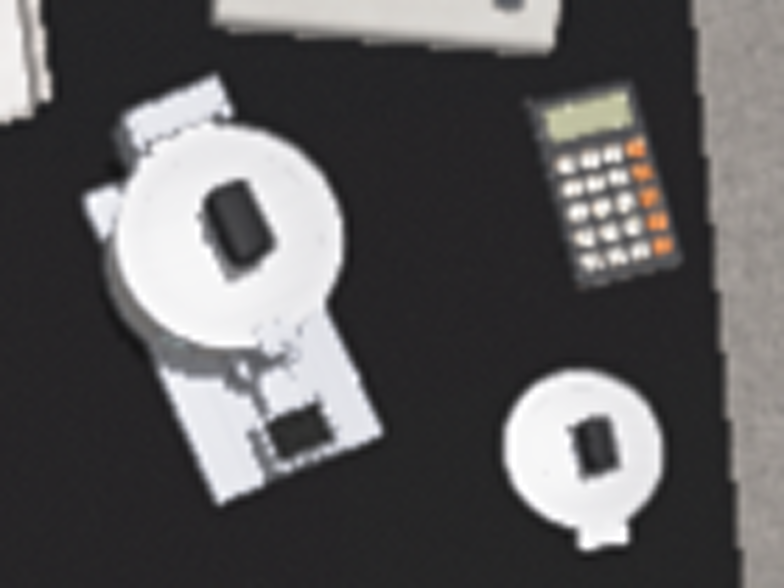

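```bash
python3 - <<'E'
from h import *
c=load("top0");im=c["im"]
hsv=cv2.cvtColor(im,cv2.COLOR_BGR2HSV)
m=cv2.inRange(hsv,(0,0,80),(180,60,190));m[:,:180]=0;m[:,275:]=0;m[:150]=0;m[240:]=0
m=cv2.morphologyEx(m,cv2.MORPH_OPEN,np.ones((9,9)))
cs,_=cv2.findContours(m,0,2);k=max(cs,key=cv2.contourArea);r=cv2.minAreaRect(k);print(r)
b=cv2.boxPoints(r);W=np.array([cast(c,*q,4) for q in b]);print(np.round(W).tolist(),np.mean(W,0))
print([np.linalg.norm(W[i]-W[i-1]).round() for i in range(4)])
f=lambda x,y:(x/5.6+340-.4,y/5.6+145-.4)
def g(n,x,y,z):
    u=f(x,y);print(n,np.round(u,1),np.round(cast(c,*u,z),1),np.round(dep(c,*u),1))
g("pad",301,430,45)
dark=cv2.inRange(hsv,(0,0,0),(180,255,70))
n,l,st,ce=cv2.connectedComponentsWithStats(dark)
for i in range(1,n):
    if st[i,4]<400 and 370<ce[i][0]<400 and 170<ce[i][1]<230: print(st[i],ce[i],cast(c,*ce[i],45),cast(c,*ce[i],132))
g("knobtop",240,222,132)
g("catchL",148,150,94.5);g("catchBL",118,130,94.5);g("catchBR",218,76,94.5);g("catchR",232,118,94.5)
g("plateL",218,503,9);g("plateR",382,432,9)
g("lid",230,238,86)
E
```

```text
((226.39187622070312, 198.14866638183594), (56.388851165771484, 55.07366180419922), 9.462321281433105)
[[445.0, 418.0, 4.0], [636.0, 391.0, 4.0], [599.0, 197.0, 4.0], [409.0, 227.0, 4.0]] [522.17748804 308.22275022   4.        ]
[np.float64(194.0), np.float64(193.0), np.float64(198.0), np.float64(192.0)]
pad [393.4 221.4] [ 425.  -255.8   45. ] [ 424.9 -255.6   45.9]
[377 178  11  15  97] [381.95876289 184.63917526] [ 550.18771265 -224.01064954   45.        ] [ 532.37039424 -207.89523415  132.        ]
[388 218  11   9  60] [392.93333333 221.71666667] [ 423.91596226 -254.31694833   45.        ] [ 414.24111975 -236.24726917  132.        ]
knobtop [382.5 184.2] [ 533.6 -209.5  132. ] [ 533.9 -209.8  130.5]
catchL [366.  171.4] [ 585.2 -165.    94.5] [ 608.2 -179.1   -1.5]
catchBL [360.7 167.8] [ 597.5 -147.9   94.5] [ 604.1 -151.5   68.2]
catchBR [378.5 158.2] [ 629.  -207.9   94.5] [ 653.5 -224.1    4.6]
catchR [381.  165.7] [ 603.5 -214.9   94.5] [ 6.276e+02 -2.325e+02 -5.000e-01]
plateL [378.5 234.4] [ 385.6 -210.6    9. ] [ 385.5 -210.5    9.6]
plateR [407.8 221.7] [ 426.9 -312.5    9. ] [ 427.8 -314.5    0.8]
lid [380.7 187.1] [ 533.7 -211.8   86. ] [ 524.3 -203.3  133.1]
```

The crop confirms it: the large lid on the canister has its tongue under the catch (crop (175,110)) and the pedal in front (crop (301,430)). The lone lid at crop (583,450) is the smaller decoy. From these measurements the canister is at about (533.5,-210) with yaw 22.4°, the pad is at about (424.5,-255), and the mat centre is at (522,308).

```bash
cat > go.py <<'E'
import sys
from h import *
from scipy.spatial.transform import Rotation as Ro
# usage: go.py x y z yaw_of_toolx  -> shift in tool axes and spin
def go(x,y,z,yaw=None):
    s=arm.read_state();R=Ro.from_quat(s["ee_rot"]).as_matrix();p=s["position"]
    cy=np.degrees(np.arctan2(R[1,0],R[0,0]))
    sh=R.T@(np.array([x,y,z])-p);sp=0 if yaw is None else -((yaw-cy+180)%360-180)
    print("t",round(s["clock"],2),"pos",p.round(1),"yaw",round(cy,1),"tilt",np.round(R[:2,2],4),"j",s["joints"].round(2),"F",s["contact_force"].round(1),"shift",sh.round(1),"spin",round(sp,1))
if __name__=="__main__": go(*map(float,sys.argv[1:]))
E
python3 go.py 440 350 404 -72
```

```text
t 0.15 pos [231.6 580.3 403.9] yaw -21.8 tilt [-0.0005 -0.0016] j [ 1.45  0.39  0.01 -0.   -1.19 -0.26] F [-0.4  0.1 -0.2] shift [2.789e+02 1.366e+02 1.000e-01] spin 50.2
```

```bash
python3 -m jog '[[[56,27,0,10],[112,54,0,20],[168,82,0,30],[224,109,0,40],[279,136,0,50]]]' 0; python3 go.py 470 50 350 -122
```

```text
clock: 0.78
position: [441.3, 348.9, 404.0]
ee_rot: [0.809, -0.588, 0.0, 0.001]
contact_force: [1.2, -0.2, -0.6]
gripper_width: 0.2
t 0.78 pos [441.3 348.9 404. ] yaw -72.1 tilt [-0.0006 -0.0017] j [ 0.96  0.28 -0.15  0.   -1.14 -0.64] F [ 1.2 -0.2 -0.6] shift [293.1  64.6  54.5] spin 49.9
```

```bash
python3 -m jog '[[[58,13,10,10],[117,26,20,20],[176,39,30,30],[234,52,42,40],[293,65,54,50]]]'; python3 go.py 424.5 -255 290 -157.6
```

```text
clock: 1.4
position: [469.3, 48.2, 350.3]
ee_rot: [-0.482, 0.876, -0.001, -0.0]
contact_force: [1.2, 0.4, 0.2]
gripper_width: 0.1
t 1.4 pos [469.3  48.2 350.3] yaw -122.4 tilt [-0.0001 -0.0015] j [ 0.45  0.18 -0.44  0.   -0.96 -1.01] F [1.2 0.4 0.2] shift [ 279.9 -124.5   60.8] spin 35.2
```

```bash
python3 -m jog '[[[60,-27,12,8],[120,-54,25,16],[180,-80,38,24],[235,-105,50,32],[280,-124,61,35]]]'; python3 - <<'E'
from h import *
s,_=shot("wrist","w1");print(s["position"].round(1),s["contact_force"].round(1))
shot("top","t1")
E
python3 go.py 424.5 -255 225 -157.6
```

```text
clock: 2.02
position: [423.8, -255.1, 289.9]
ee_rot: [-0.195, 0.981, -0.001, 0.0]
contact_force: [1.4, 0.8, 1.0]
gripper_width: 0.1
[ 423.8 -255.1  289.9] [1.4 0.8 1. ]
t 2.12 pos [ 422.4 -257.4  288.3] yaw -157.9 tilt [-0.0038 -0.0008] j [-0.22  0.29 -0.47  0.   -0.82 -0.97] F [-0.5  1.5 -0.4] shift [-3.1  1.4 63.3] spin -0.3
```

View pics/w1.png

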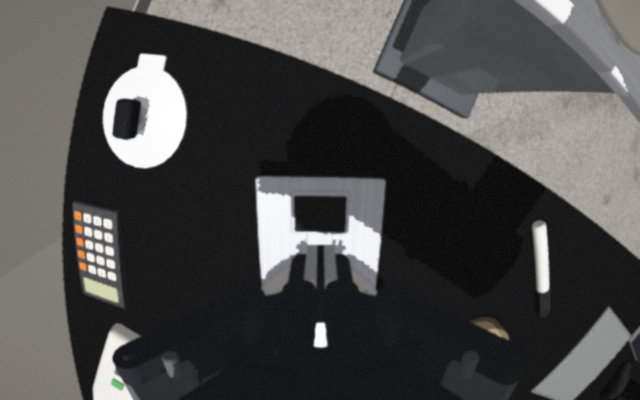

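The wrist view shows the black tread centred at (321,214). The foot plate's front corners are at (256,179) and (385,179), nearly level, so the yaw matches. The closed fingertips are around (320,290).

```bash
python3 - <<'E'
from h import *
c=load("w1")
for q in [(295,197),(347,198),(346,233),(294,231)]: print(castw(c,*q,45).round(1))
print("pad",castw(c,321,214,45).round(1))
print("plate",castw(c,256,178,9).round(1),castw(c,385,179,9).round(1))
print([castw(c,*q,0).round() for q in[(320,202)]])
E
python3 go.py 424.5 -255 230 -157.6
```

```text
[ 419.4 -277.8   45. ]
[ 405.8 -242.9   45. ]
[ 431.  -232.4   45. ]
[ 444.4 -269.    45. ]
pad [ 424.2 -255.5   45. ]
plate [ 427.3 -313.1    9. ] [ 386.7 -213.     9. ]
[array([ 429., -255.,    0.])]
t 2.12 pos [ 422.4 -257.4  288.3] yaw -157.9 tilt [-0.0038 -0.0008] j [-0.22  0.29 -0.47  0.   -0.82 -0.97] F [-0.5  1.5 -0.4] shift [-3.1  1.4 58.3] spin -0.3
```

```bash
python3 -m jog '[[[-1,1,16,0],[-2,1,32,0],[-3,1,50,0],[-3,1,62,0],[-3,1,62,0]]]'; python3 go.py 424.3 -255.3 217 -157.6
```

```text
clock: 2.75
position: [424.5, -255.1, 225.6]
ee_rot: [-0.192, 0.981, 0.0, -0.003]
contact_force: [0.2, 0.1, 0.1]
gripper_width: -0.3
t 2.75 pos [ 424.5 -255.1  225.6] yaw -157.8 tilt [-0.0058 -0.0003] j [-0.21  0.38 -0.53  0.   -0.66 -0.97] F [0.2 0.1 0.1] shift [ 0.2 -0.2  8.6] spin -0.2
```

```bash
python3 -m jog '[[[0,0,4,0],[0,0,8,0],[0,0,11,0],[0,0,13,0],[0,0,13,0]]]'; python3 go.py 424.3 -255.3 206.5 -157.6
```

```text
clock: 3.38
position: [424.2, -255.2, 213.2]
ee_rot: [-0.192, 0.981, 0.0, -0.003]
contact_force: [-2.3, -1.3, 5.8]
gripper_width: -0.4
t 3.38 pos [ 424.2 -255.2  213.2] yaw -157.8 tilt [-0.0058 -0.0007] j [-0.21  0.41 -0.54  0.   -0.63 -0.97] F [-2.3 -1.3  5.8] shift [-0.1 -0.1  6.7] spin -0.2
```

```bash
python3 -m jog '[[[0,0,2,0],[0,0,4,0],[0,0,5,0],[0,0,6,0],[0,0,6,0]]]'; python3 go.py 424.3 -255.3 206 -157.6
```

```text
clock: 4.0
position: [424.2, -255.3, 208.5]
ee_rot: [-0.193, 0.981, -0.0, -0.003]
contact_force: [-2.1, 1.6, 10.0]
gripper_width: -0.0
t 4.0 pos [ 424.2 -255.3  208.5] yaw -157.8 tilt [-0.0053 -0.0011] j [-0.21  0.41 -0.55  0.   -0.62 -0.97] F [-2.1  1.6 10. ] shift [-0.1 -0.1  2.5] spin -0.2
```

```bash
python3 -m jog '[[[0,0,0.5,0],[0,0,1,0],[0,0,1.5,0],[0,0,1.5,0],[0,0,1.5,0]]]'; python3 go.py 424.3 -255.3 206 -157.6
```

```text
clock: 4.62
position: [424.2, -255.2, 208.5]
ee_rot: [-0.193, 0.981, -0.0, -0.003]
contact_force: [-2.5, 2.6, 11.6]
gripper_width: 0.0
t 4.62 pos [ 424.2 -255.2  208.5] yaw -157.8 tilt [-0.0048 -0.0015] j [-0.21  0.41 -0.55  0.   -0.61 -0.97] F [-2.5  2.6 11.6] shift [-0.1 -0.1  2.5] spin -0.2
```

```bash
python3 -m jog '[[[0,0,1,0],[0,0,2,0],[0,0,3,0],[0,0,3,0],[0,0,3,0]]]'; python3 - <<'E'
from h import *
s,im=shot("wrist","w2");shot("top","t2");print(s["contact_force"].round(1),s["position"].round(1))
t=cv2.imread("pics/t2.png")[145:250,340:480];cv2.imwrite("pics/t2c.png",cv2.resize(t,None,fx=5.6,fy=5.6,interpolation=2))
E
```

```text
clock: 5.25
position: [424.1, -255.2, 208.1]
ee_rot: [-0.193, 0.981, -0.001, -0.002]
contact_force: [-5.1, 3.6, 21.3]
gripper_width: -0.0
[-5.1  3.6 21.3] [ 424.1 -255.2  208.1]
```

View pics/w2.png

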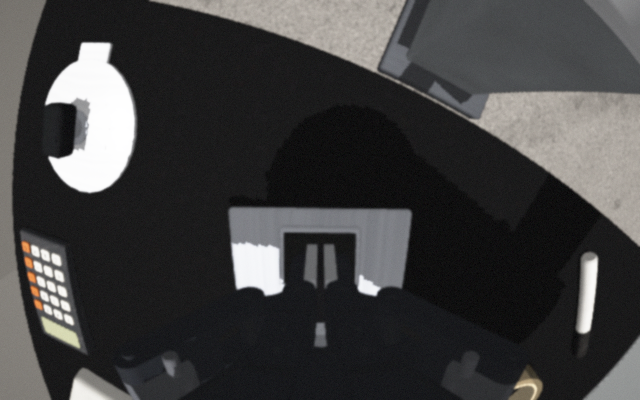

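View pics/t2c.png

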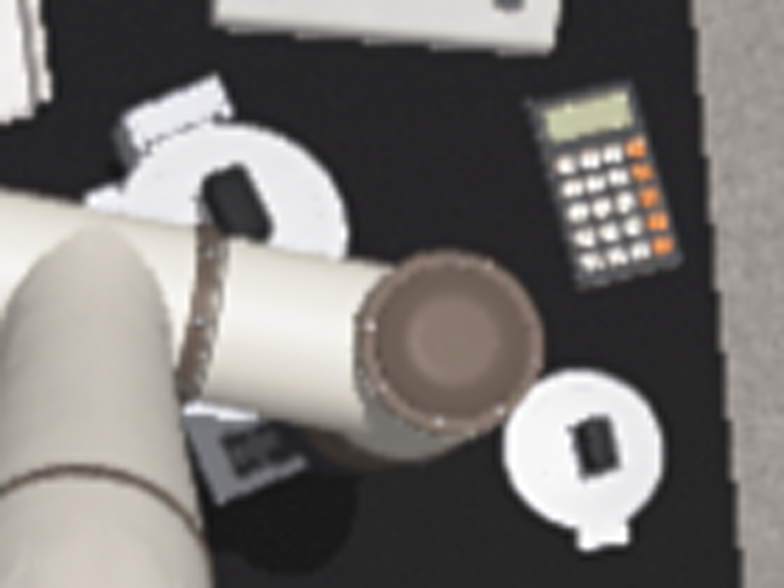

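Position holds at about 208 mm while the force climbs to 21 N, so the pedal is at its stop. In the top crop the knob at (237,200) has moved up against the earlier view, so the lid has sprung. I'll release the pedal and look from higher up.

```bash
python3 -m jog '[[[0,0,-8,0],[0,0,-18,0],[0,0,-40,0],[0,0,-80,0],[0,0,-120,0]]]'; python3 go.py 400 -264 340 -157.6
```

```text
clock: 5.98
position: [424.4, -254.9, 329.1]
ee_rot: [-0.193, 0.981, -0.0, -0.003]
contact_force: [0.5, -0.2, 0.2]
gripper_width: -0.1
t 5.97 pos [ 424.4 -254.9  329.1] yaw -157.7 tilt [-0.005 -0.002] j [-0.21  0.24 -0.41  0.   -0.92 -0.97] F [ 0.5 -0.2  0.2] shift [ 26.1   0.9 -10.8] spin -0.1
```

```bash
python3 go.py 610 -178 420 -157.6;python3 -m jog '[[[-20,0,-40,0],[-70,0,-85,0],[-120,0,-91,0],[-170,0,-91,0],[-202,0,-91,0]]]' 85; python3 - <<'E'
from h import *
from bench import arm
s,im=shot("wrist","w3");s,_=shot("top","t3");print(s["contact_force"].round(1),s["position"].round(1))
t=cv2.imread("pics/t3.png")[145:250,340:480];cv2.imwrite("pics/t3c.png",cv2.resize(t,None,fx=5.6,fy=5.6,interpolation=2))
E
```

```text
t 5.97 pos [ 424.4 -254.9  329.1] yaw -157.7 tilt [-0.005 -0.002] j [-0.21  0.24 -0.41  0.   -0.92 -0.97] F [ 0.5 -0.2  0.2] shift [-200.4    0.8  -92. ] spin -0.1
clock: 6.6
position: [613.5, -177.1, 418.5]
ee_rot: [-0.194, 0.981, -0.0, -0.003]
contact_force: [-0.3, -0.2, -0.0]
gripper_width: 84.7
[ 3.1 -0.3  0.1] [ 616.1 -176.   417.5]
```

View pics/w3.png

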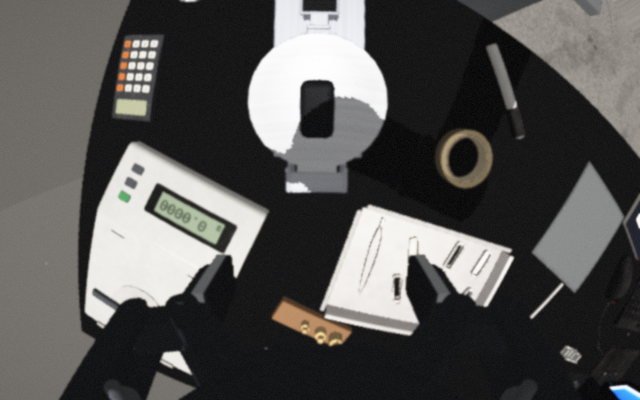

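View pics/t3c.png

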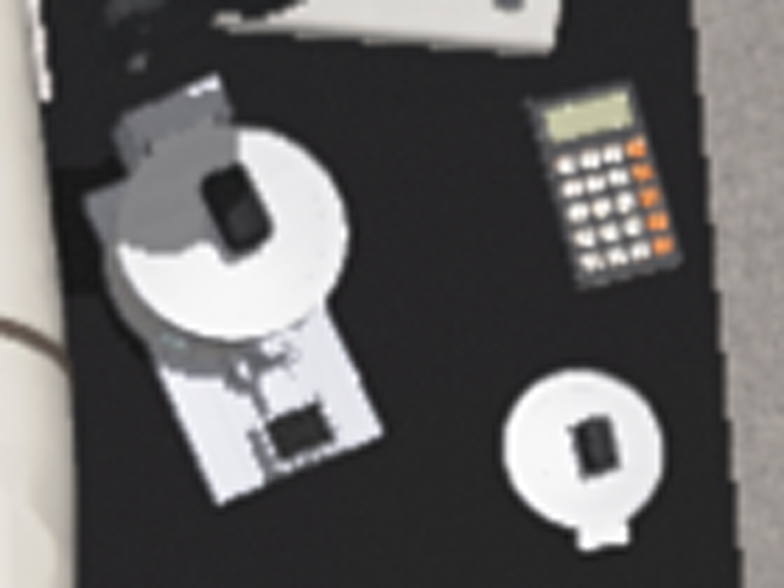

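The wrist view shows the lid raised, with the knob at (317,109), the catch at (316,178) and the tread at (320,5). In the top crop the tread is back at its rest pixel (301,430). Next I'll measure the knob and the lid tilt from depth.

```bash
python3 - <<'E'
from h import *
c=load("t3");K,R,t=c["mtx"],c["R"],c["t"]
hsv=cv2.cvtColor(c["im"],cv2.COLOR_BGR2HSV)
vv,uu=np.mgrid[0:400,0:640]
P=np.stack([(uu-K[0,2])/K[0,0]*c["d"],(vv-K[1,2])/K[1,1]*c["d"],c["d"]],-1)@R - (R.T@t)
yaw=np.radians(22.3);o=np.array([533.5,-210]);ux=np.array([np.cos(yaw),np.sin(yaw)]);uy=np.array([-ux[1],ux[0]])
d=P[...,:2]-o;X=d@ux;Y=d@uy;Z=P[...,2]
k=(abs(X)<45)&(abs(Y)<30)&(Z>128);print("knob",k.sum(),X[k].mean(),Y[k].mean(),X[k].min(),X[k].max(),Y[k].min(),Y[k].max(),Z[k].mean(),Z[k].min(),Z[k].max())
A=np.c_[X[k],Y[k],np.ones(k.sum())];print("knobplane",np.linalg.lstsq(A,Z[k],rcond=None)[0])
m=(np.hypot(X,Y)<75)&(Z>84)&(Z<125)
# disc: annulus tilt fit: z = a x + b y + c + q r^2
r2=(X**2+Y**2)[m];A=np.c_[X[m],Y[m],np.ones(m.sum()),r2];print("lid",m.sum(),np.linalg.lstsq(A,Z[m],rcond=None)[0])
print("lid extents",X[m].min(),X[m].max(),Y[m].min(),Y[m].max())
pts=np.argwhere(cv2.inRange(hsv,(0,0,0),(180,255,90))[175:195,372:395])
w=load("w3")
hs=cv2.cvtColor(w["im"],cv2.COLOR_BGR2HSV)
q=(w["d"]>0)
print(w["d"][109,317],w["d"][60,310])
for p in [(302,82),(332,82),(332,137),(301,137),(317,109)]:
    x=castw(w,*p,142);dd=x[:2]-o;print(p,x.round(1),(dd@ux).round(1),(dd@uy).round(1))
print("pad",castw(w,320,5,45).round(1))
E
python3 go.py 540 -207 420 -157.6
```

```text
knob 141 6.917877064035362 0.3471142225814386 -17.31542662651587 44.34901949607632 -14.813735950086162 13.564448913992868 144.56653829325495 130.0942062816298 501.6047084540244
knobplane [8.26937283e-01 5.83470239e-02 1.38825635e+02]
lid 1125 [-1.27824021e-01 -6.97992174e-03  1.04316994e+02 -2.21191479e-03]
lid extents -74.46220277784201 74.44406054321443 -68.31231156707632 63.43491609526679
236.23303 254.50087
(302, 82) [ 528.1 -228.   142. ] -11.8 -14.6
(332, 82) [ 519.3 -206.4  142. ] -11.8 8.8
(332, 137) [ 559.7 -189.6  142. ] 32.0 8.9
(301, 137) [ 569.  -212.3  142. ] 32.0 -15.6
(317, 109) [ 543.6 -209.   142. ] 9.8 -2.9
pad [ 430.9 -252.6   45. ]
t 6.7 pos [ 614.2 -176.7  417.3] yaw -157.6 tilt [-0.0062 -0.0017] j [-0.03  0.4   0.07  0.   -1.24 -1.15] F [-0.3  1.  -0.6] shift [80.2  0.3 -2.2] spin 0.0
```

```bash
python3 - <<'E'
from h import *
s,im=shot("wrist","w4")
c=load("t3");K,R,t=c["mtx"],c["R"],c["t"]
vv,uu=np.mgrid[0:400,0:640]
P=np.stack([(uu-K[0,2])/K[0,0]*c["d"],(vv-K[1,2])/K[1,1]*c["d"],c["d"]],-1)@R - (R.T@t)
yaw=np.radians(22.3);o=np.array([533.5,-210]);ux=np.array([np.cos(yaw),np.sin(yaw)]);uy=np.array([-ux[1],ux[0]])
d=P[...,:2]-o;X=d@ux;Y=d@uy;Z=P[...,2]
k=(abs(X)<40)&(abs(Y)<25)&(Z>130)&(Z<155);A=np.c_[X[k],Y[k],np.ones(k.sum())]
print("knob",k.sum(),X[k].mean(),np.median(Y[k]),np.percentile(X[k],[3,97]),np.percentile(Y[k],[3,97]),Z[k].mean(),np.linalg.lstsq(A,Z[k],rcond=None)[0])
w=load("w4");print(s["position"].round(1))
g=cv2.cvtColor(w["im"],cv2.COLOR_BGR2GRAY)
cv2.imwrite("pics/w4c.png",cv2.resize(w["im"][0:200,220:420],None,fx=3,fy=3,interpolation=2))
E
```

```text
knob 139 6.380116036687416 0.7707117772973098 [-15.36424889  30.03350757] [-13.2587684   12.49314078] 139.45546559099614 [-7.95854277e-02 -7.88922480e-02  1.39990090e+02]
[ 614.2 -176.7  417.3]
```

View pics/w4c.png

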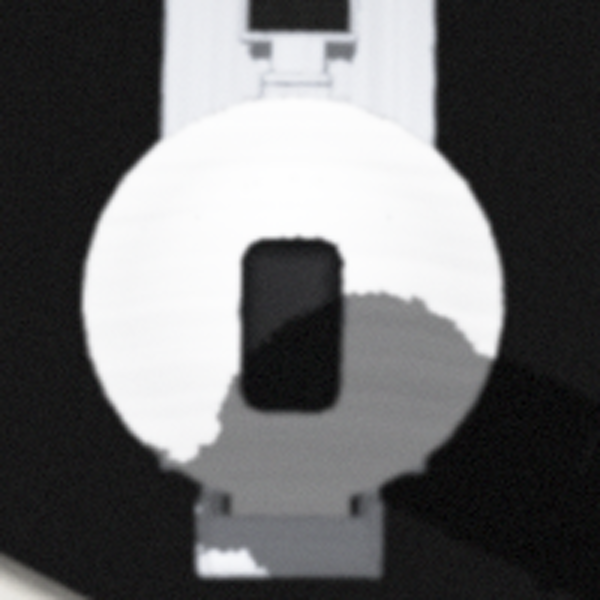

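```bash
python3 - <<'E'
from h import *
w=load("w4")
yaw=np.radians(22.3);o=np.array([533.5,-210]);ux=np.array([np.cos(yaw),np.sin(yaw)]);uy=np.array([-ux[1],ux[0]])
def f(a,b,z):
    x=castw(w,220+a/3-.3,b/3-.3,z);d=x[:2]-o;print((a,b),x.round(1),(d@ux).round(1),(d@uy).round(1))
for q in [(242,325),(342,325),(292,325)]: f(*q,140)
f(292,240,144);f(292,410,138)
f(292,97,100)
f(197,577,94.5);f(383,577,94.5);f(300,5,45)
K,R,t=w["mtx"],w["R"],w["t"]
a=np.array([317-K[0,2],108-K[1,2]]);r=np.hypot(*a);th=r/K[0,0];dr=np.array([*(a/r*np.sin(th)),np.cos(th)])
print("depth pt",(R.T@(dr/dr[2]*w["d"][108,317]-t)).round(1))
E
python3 go.py 537 -207 380 -157.6
```

```text
(242, 325) [ 548.3 -221.2  140. ] 9.5 -16.0
(342, 325) [ 538.4 -196.9  140. ] 9.5 10.2
(292, 325) [ 543.4 -209.   140. ] 9.5 -2.9
(292, 240) [ 522.8 -217.4  144. ] -12.7 -2.8
(292, 410) [ 564.5 -200.4  138. ] 32.3 -2.9
(292, 97) [ 476.4 -236.9  100. ] -63.0 -3.3
(197, 577) [ 629.7 -207.7   94.5] 89.9 -34.4
(383, 577) [ 606.7 -151.5   94.5] 89.9 26.3
(300, 5) [ 427.6 -254.4   45. ] -114.8 -0.9
depth pt [ 543.4 -209.   140.9]
t 6.75 pos [ 612.8 -177.4  417.6] yaw -157.6 tilt [-0.0071 -0.0016] j [-0.03  0.4   0.06  0.   -1.24 -1.15] F [-0.7 -0.7  0.6] shift [81.1  1.4 38.2] spin -0.0
```

```bash
python3 go.py 538.3 -208.6 330 -157.7; python3 -m jog '[[[37,0,0,0],[74,0,20,0],[75,0,50,0],[75,0,87,0],[75,0,87,0]]]' 85;python3 -m jog '[[[0,0,0,0],[0,0,0,0],[0,0,0,0],[0,0,0,0],[0,0,0,0]]]'; python3 go.py 538.3 -208.6 284 -157.7; python3 -c "
from h import *
s,_=shot('wrist','w5');print(s['position'])"
```

```text
t 6.75 pos [ 612.8 -177.4  417.6] yaw -157.6 tilt [-0.0071 -0.0016] j [-0.03  0.4   0.06  0.   -1.24 -1.15] F [-0.7 -0.7  0.6] shift [80.1 -0.6 88.2] spin 0.1
clock: 7.38
position: [540.9, -206.5, 328.7]
ee_rot: [-0.193, 0.981, 0.001, -0.007]
contact_force: [0.1, -1.2, 0.5]
gripper_width: 85.3
clock: 8.0
position: [541.0, -206.4, 329.0]
ee_rot: [-0.193, 0.981, 0.001, -0.007]
contact_force: [0.3, 0.1, 0.1]
gripper_width: 85.0
t 8.0 pos [ 541.  -206.4  329. ] yaw -157.7 tilt [-0.0135 -0.0005] j [-0.08  0.37 -0.21  0.   -1.   -1.1 ] F [0.3 0.1 0.1] shift [ 2.7 -1.2 45. ] spin -0.0
[ 540.99117643 -206.41635472  328.98960718]
```

View pics/w5.png

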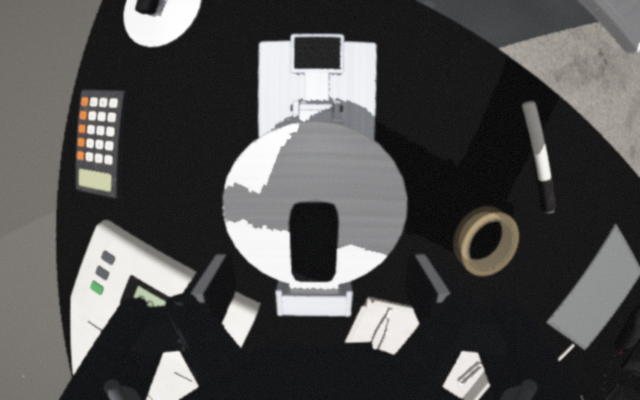

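The wrist view (static) shows the knob at x 290–339, y 203–282, between the open fingers at (205,280) and (435,280). Its centre is a few pixels left of the jaw centre.

```bash
python3 - <<'E'
from h import *
from scipy.spatial.transform import Rotation as Ro
w=load("w5");s=arm.read_state();Rt=Ro.from_quat(s["ee_rot"]).as_matrix()
yaw=np.radians(22.3);o=np.array([533.5,-210]);ux=np.array([np.cos(yaw),np.sin(yaw)]);uy=np.array([-ux[1],ux[0]])
def f(a,b,z):
    x=castw(w,a,b,z);d=x[:2]-o;print((a,b),x.round(1),(d@ux).round(1),(d@uy).round(1))
f(290.5,245,140);f(338.5,245,140);f(315,204,144);f(315,281,137.5);f(317.5,54,45);f(276,318,94.5);f(352,316,94.5)
print("depth",w["d"][240,315])
g=s["position"]+Rt@[0,0,155];d=g[:2]-o;print("grasp pt",g.round(1),d@ux,d@uy)
E
```

```text
(290.5, 245) [ 544.3 -222.9  140. ] 5.1 -16.0
(338.5, 245) [ 534.1 -197.9  140. ] 5.1 11.0
(315, 204) [ 515.6 -219.5  144. ] -20.1 -2.0
(315, 281) [ 562.3 -200.8  137.5] 30.1 -2.5
(317.5, 54) [ 426.3 -254.9   45. ] -116.2 -0.9
(276, 318) [ 632.4 -207.8   94.5] 92.4 -35.5
(352, 316) [ 606.8 -151.    94.5] 90.2 26.8
depth 169.80591
grasp pt [ 538.9 -206.5  173.9] 6.3197798032306824 1.216172609163061
```

```bash
python3 -m jog '[[[1,-1,10,0],[2,-2.5,20,0],[2,-2.5,32,0],[2,-2.5,42,0],[2,-2.5,45,0]]]' 85; python3 go.py 538.3 -208.6 284 -157.7; python3 -c "
from h import *
s,_=shot('wrist','w6')"
```

```text
clock: 8.68
position: [539.3, -209.5, 282.7]
ee_rot: [-0.193, 0.981, 0.001, -0.008]
contact_force: [0.9, 0.1, -0.4]
gripper_width: 85.1
t 8.68 pos [ 539.3 -209.5  282.7] yaw -157.7 tilt [-0.0156 -0.0002] j [-0.09  0.42 -0.27  0.   -0.9  -1.09] F [ 0.9  0.1 -0.4] shift [ 0.6  1.2 -1.3] spin -0.0
```

View pics/w6.png

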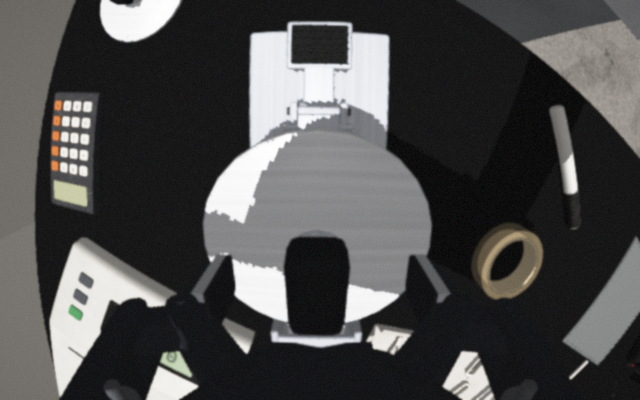

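The knob is centred between the pads at (317,285), so I'll close.

```bash
python3 -m jog '[[[0,0,0,0],[0,0,0,0],[0,0,0,0],[0,0,0,0],[0,0,0,0]]]' 20; python3 go.py 538.3 -208.6 284 -157.7
```

```text
clock: 9.35
position: [539.6, -209.5, 283.5]
ee_rot: [-0.193, 0.981, 0.001, -0.007]
contact_force: [1.6, 0.9, 2.2]
gripper_width: 27.4
t 9.35 pos [ 539.6 -209.5  283.5] yaw -157.7 tilt [-0.014  -0.0006] j [-0.09  0.42 -0.27  0.   -0.9  -1.09] F [1.6 0.9 2.2] shift [ 0.9  1.3 -0.5] spin 0.0
```

```bash
python3 -m jog '[[[2,0,-0.4,0],[4,0,-0.8,0],[6,0,-1.2,0],[8,0,-1.6,0],[10,0,-2,0]]]' 20; python3 go.py 538.3 -208.6 284 -157.7
```

```text
clock: 9.98
position: [530.1, -213.4, 285.5]
ee_rot: [-0.193, 0.981, 0.001, -0.007]
contact_force: [0.4, 0.5, -1.6]
gripper_width: 27.2
t 9.97 pos [ 530.1 -213.4  285.5] yaw -157.7 tilt [-0.0145 -0.0005] j [-0.1   0.41 -0.28  0.   -0.89 -1.08] F [ 0.4  0.5 -1.6] shift [-9.4  1.3  1.3] spin -0.0
```

```bash
python3 -m jog '[[[2.5,0,-0.5,0],[5,0,-1,0],[7.5,0,-1.5,0],[10,0,-2,0],[12,0,-2.5,0]]]' 20; python3 -c "
from h import *
s,_=shot('wrist','w7')"; python3 go.py 538.3 -208.6 284 -157.7
```

```text
clock: 10.6
position: [518.6, -218.0, 287.9]
ee_rot: [-0.193, 0.981, 0.001, -0.008]
contact_force: [1.0, 0.4, -2.3]
gripper_width: 26.9
t 10.65 pos [ 518.4 -218.1  287.9] yaw -157.7 tilt [-0.0159 -0.0002] j [-0.11  0.39 -0.3   0.   -0.89 -1.07] F [ 0.  -0.4 -1.9] shift [-22.1   1.2   3.6] spin -0.0
```

View pics/w7.png

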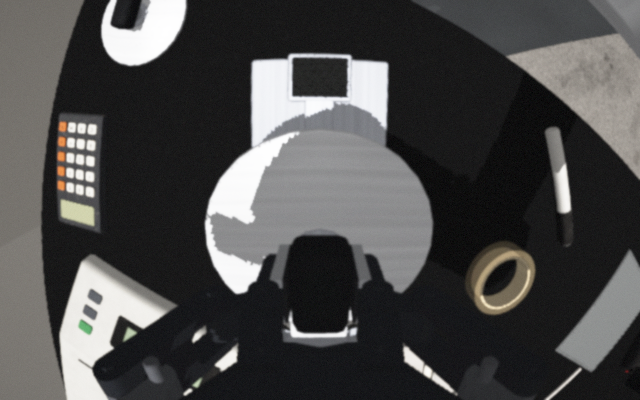

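The lid came with the gripper, while the tread moved down the image to (320,78), so the canister stayed put. Forces are low. I'll lift gently first.

```bash
python3 -m jog '[[[0.5,0,-2,0],[1,0,-4,0],[1.5,0,-6,0],[2,0,-8,0],[2,0,-10,0]]]' 20; python3 go.py 538.3 -208.6 284 -157.7
```

```text
clock: 11.28
position: [516.7, -218.8, 298.1]
ee_rot: [-0.193, 0.981, 0.001, -0.008]
contact_force: [-0.1, 1.1, -2.6]
gripper_width: 27.1
t 11.28 pos [ 516.7 -218.8  298.1] yaw -157.7 tilt [-0.0159 -0.0002] j [-0.11  0.38 -0.29  0.   -0.91 -1.07] F [-0.1  1.1 -2.6] shift [-24.1   1.2  13.7] spin -0.0
```

```bash
python3 -m jog '[[[0,0,-15,0],[0,0,-35,0],[0,0,-60,0],[0,0,-85,0],[0,0,-105,0]]]' 20; python3 -m jog '[[[0,0,0,0],[0,0,0,0],[0,0,0,0],[0,0,0,0],[0,0,0,0]]]';python3 -c "
from h import *
s,_=shot('wrist','w8');shot('scene','s8');a=cv2.imread('pics/s8.png')[120:260,230:430];cv2.imwrite('pics/s8c.png',cv2.resize(a,None,fx=4,fy=4,interpolation=2))"; python3 go.py 518 40 404 -157.7
```

```text
clock: 11.9
position: [518.3, -218.8, 405.5]
ee_rot: [-0.193, 0.981, 0.001, -0.007]
contact_force: [0.1, -0.7, -3.2]
gripper_width: 26.9
clock: 12.52
position: [518.3, -218.8, 405.0]
ee_rot: [-0.193, 0.981, 0.001, -0.007]
contact_force: [0.1, 0.5, -2.0]
gripper_width: 27.3
t 12.62 pos [ 518.3 -218.8  405.2] yaw -157.7 tilt [-0.0141 -0.0007] j [-0.11  0.28 -0.14  0.   -1.16 -1.07] F [ 0.7 -0.8 -1.9] shift [-97.8 239.6   1. ] spin -0.0
```

View pics/w8.png

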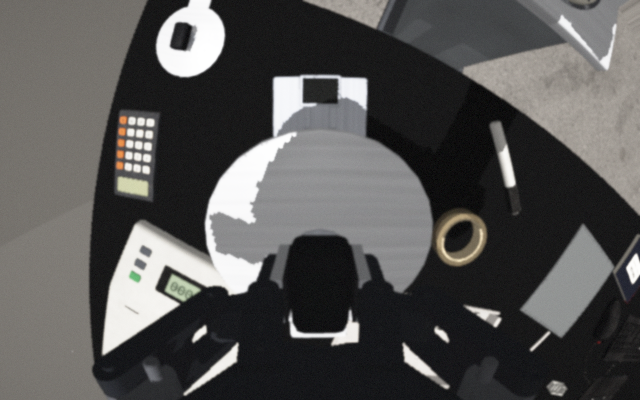

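View pics/s8c.png

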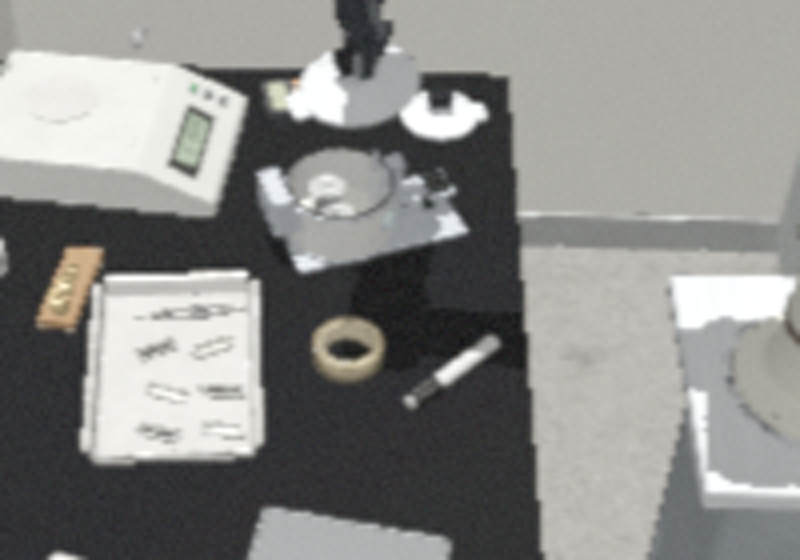

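The scene crop shows the open canister standing at (340,200), its pedal up, and the lid hanging from the gripper at (360,85). The held lid is still tilted back a little. Carrying it to the mat.

```bash
python3 -m jog '[[[-14,36,0,0],[-34,84,0,0],[-56,136,0,0],[-78,190,0,0],[-98,240,0,0]]]' 20; python3 go.py 524 308 300 -157.7
```

```text
clock: 13.25
position: [517.8, 42.3, 405.3]
ee_rot: [-0.193, 0.981, 0.001, -0.007]
contact_force: [1.7, 0.7, -2.9]
gripper_width: 27.1
t 13.25 pos [517.8  42.3 405.3] yaw -157.7 tilt [-0.0133 -0.0005] j [ 0.39  0.21 -0.24 -0.01 -1.13 -1.57] F [ 1.7  0.7 -2.9] shift [-107.9  243.   105.1] spin 0.0
```

```bash
python3 -m jog '[[[-22,50,5,0],[-46,104,20,0],[-72,162,50,0],[-94,214,80,0],[-108,243,105,0]]]' 20; python3 -m jog '[[[0,0,0,0],[0,0,0,0],[0,0,0,0],[0,0,0,0],[0,0,0,0]]]';python3 go.py 524 308 240 -157.7;python3 -c "
from h import *
s,_=shot('wrist','w9');shot('scene','s9');a=cv2.imread('pics/s9.png')[200:340,230:430];cv2.imwrite('pics/s9c.png',cv2.resize(a,None,fx=4,fy=4,interpolation=2))
shot('top','t9')"
```

```text
clock: 13.88
position: [523.9, 310.5, 299.3]
ee_rot: [-0.194, 0.981, 0.001, -0.006]
contact_force: [2.2, -0.8, -2.2]
gripper_width: 27.0
clock: 14.5
position: [524.1, 309.8, 300.1]
ee_rot: [-0.194, 0.981, 0.002, -0.006]
contact_force: [-0.2, 1.2, -2.2]
gripper_width: 27.4
t 14.5 pos [524.1 309.8 300.1] yaw -157.7 tilt [-0.0116  0.0008] j [ 0.8   0.45 -0.17 -0.01 -0.96 -1.97] F [-0.2  1.2 -2.2] shift [ 0.2 -2.  60.1] spin 0.0
```

View pics/w9.png

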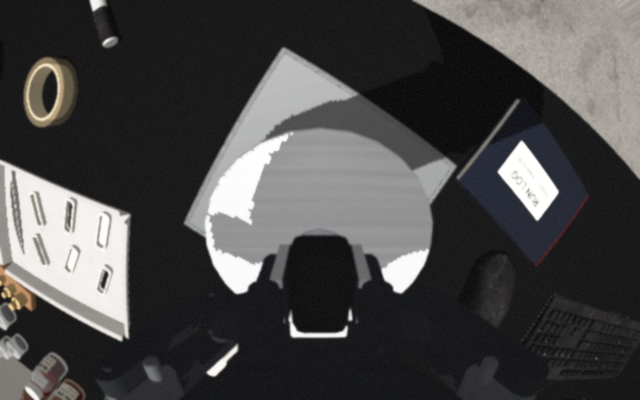

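View pics/s9c.png

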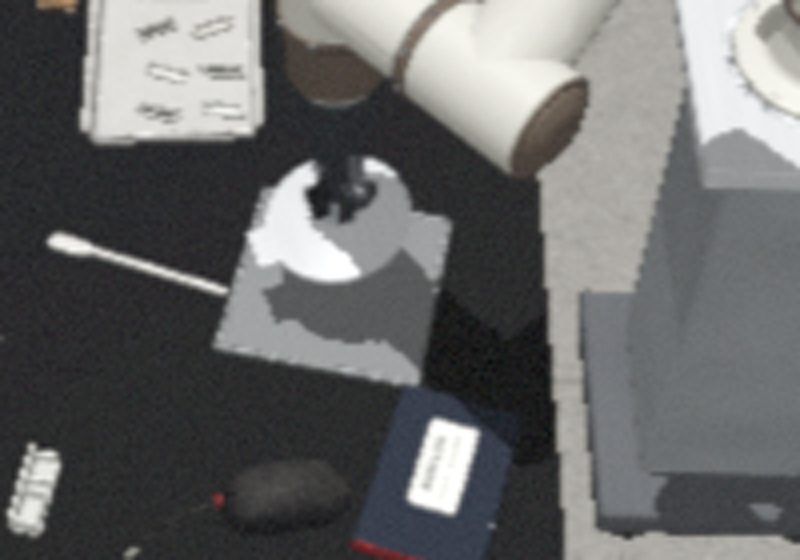

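The wrist view shows mat corners at (284,48), (456,165) and (185,222), under the held lid. I'll check the mat centre from them.

```bash
python3 - <<'E'
from h import *
w=load("w9")
a,b,c=[castw(w,*q,4) for q in[(284,48),(457,165),(185,222)]]
print(a.round(1),b.round(1),c.round(1),((b+c)/2).round(1),np.linalg.norm(a-b),np.linalg.norm(a-c))
E
python3 go.py 523 308 222 -157.7
```

```text
[413.1 232.3   4. ] [445.8 416.2   4. ] [595.6 197.8   4. ] [520.7 307.    4. ] 186.80633181781891 185.7575287718867
t 14.65 pos [524.  310.3 299.6] yaw -157.6 tilt [-0.0121  0.0003] j [ 0.8   0.45 -0.17 -0.01 -0.96 -1.97] F [-0.2 -0.1 -2.6] shift [ 0.9 -2.1 77.6] spin 0.1
```

```bash
python3 -m jog '[[[0,-1,20,0],[0,-2,40,0],[0,-2,60,0],[0,-2,74,0],[0,-2,80,0]]]' 20; python3 -m jog '[[[0,0,1,0],[0,0,2,0],[0,0,3,0],[0,0,4,0],[0,0,5,0]]]';python3 go.py 523 308 212 -157.7
```

```text
clock: 15.28
position: [523.7, 308.4, 218.8]
ee_rot: [-0.194, 0.981, 0.001, -0.006]
contact_force: [-0.0, -0.0, -2.2]
gripper_width: 27.3
clock: 15.9
position: [523.7, 308.4, 213.9]
ee_rot: [-0.194, 0.981, 0.001, -0.006]
contact_force: [0.3, -0.3, -2.3]
gripper_width: 27.3
t 15.9 pos [523.7 308.4 213.9] yaw -157.6 tilt [-0.0126 -0.0003] j [ 0.8   0.55 -0.25 -0.01 -0.78 -1.97] F [ 0.3 -0.3 -2.3] shift [ 0.7 -0.1  1.9] spin 0.1
```

```bash
python3 -m jog '[[[0,0,1,0],[0,0,2,0],[0,0,3,0],[0,0,4,0],[0,0,5,0]]]';python3 -m jog '[[[0,0,1,0],[0,0,2,0],[0,0,3,0],[0,0,4,0],[0,0,4,0]]]';python3 go.py 523 308 212 -157.7
```

```text
clock: 16.52
position: [523.3, 308.3, 210.4]
ee_rot: [-0.194, 0.981, 0.001, -0.006]
contact_force: [-4.3, -2.1, 7.2]
gripper_width: 27.0
clock: 17.15
position: [523.0, 307.7, 207.9]
ee_rot: [-0.194, 0.981, 0.0, -0.007]
contact_force: [-6.3, -3.3, 10.5]
gripper_width: 27.1
t 17.15 pos [523.  307.7 207.9] yaw -157.6 tilt [-0.0131 -0.0016] j [ 0.8   0.56 -0.26 -0.01 -0.77 -1.97] F [-6.3 -3.3 10.5] shift [-0.   0.3 -4.1] spin 0.1
```

```bash
python3 -m jog '[[[0,0,1.5,0],[0,0,3,0],[0,0,4,0],[0,0,5,0],[0,0,5,0]]]';python3 -m jog '[[[0,0,1.5,0],[0,0,3,0],[0,0,4,0],[0,0,4,0],[0,0,4,0]]]';python3 -c "
from h import *
s,_=shot('wrist','w10');shot('scene','s10');a=cv2.imread('pics/s10.png')[200:340,230:430];cv2.imwrite('pics/s10c.png',cv2.resize(a,None,fx=4,fy=4,interpolation=2))"
```

```text
clock: 17.77
position: [522.5, 307.4, 204.3]
ee_rot: [-0.194, 0.981, 0.0, -0.007]
contact_force: [-6.0, -3.1, 9.2]
gripper_width: 27.3
clock: 18.4
position: [522.1, 307.2, 201.5]
ee_rot: [-0.194, 0.981, -0.0, -0.007]
contact_force: [-5.8, -2.3, 6.7]
gripper_width: 27.1
```

View pics/s10c.png

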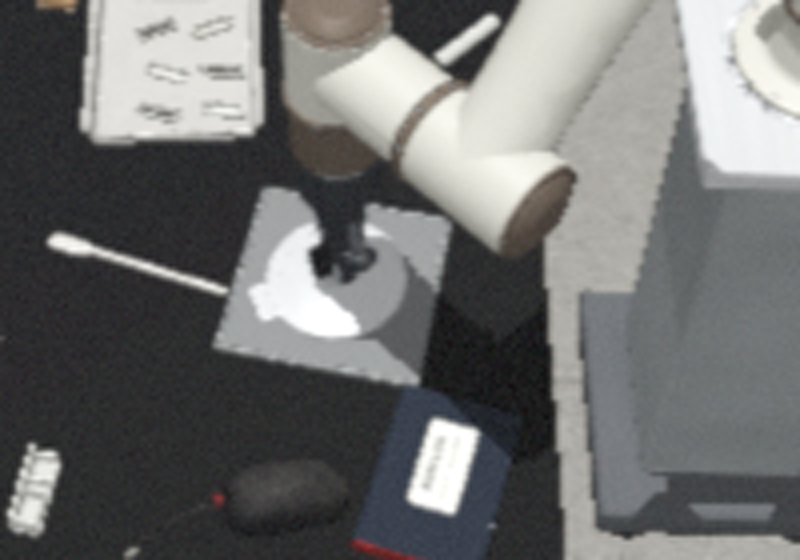

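View pics/w10.png

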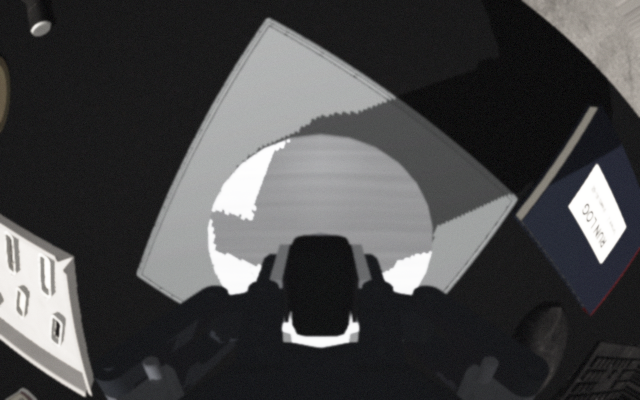

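The lid is centred over the mat and levelling as its tongue rests on it (force about 7 N). The front edge still overhangs slightly, so I'll keep going until the force rises.

```bash
python3 -m jog '[[[0,0,1,0],[0,0,2,0],[0,0,3,0],[0,0,3,0],[0,0,3,0]]]';python3 go.py 523 308 199 -157.7; python3 -m jog '[[[0,0,1,0],[0,0,2,0],[0,0,2,0],[0,0,2,0],[0,0,2,0]]]'
```

```text
clock: 19.12
position: [521.7, 307.1, 199.8]
ee_rot: [-0.195, 0.981, -0.0, -0.007]
contact_force: [-6.4, -1.4, 8.6]
gripper_width: 27.4
t 19.12 pos [521.7 307.1 199.8] yaw -157.6 tilt [-0.0142 -0.0031] j [ 0.8   0.57 -0.27 -0.01 -0.75 -1.97] F [-6.4 -1.4  8.6] shift [-1.6  0.4  0.8] spin 0.1
clock: 19.75
position: [521.5, 307.0, 199.2]
ee_rot: [-0.195, 0.981, -0.0, -0.007]
contact_force: [-5.3, -2.9, 8.3]
gripper_width: 27.3
```

```bash
python3 -m jog '[[[0,0,1,0],[0,0,2,0],[0,0,3,0],[0,0,3.5,0],[0,0,3.5,0]]]';python3 - <<'E'
from h import *
s,_=shot('wrist','w11');print(s["contact_force"])
w=load('w11')
K,R,t=w["mtx"],w["R"],w["t"]
vv,uu=np.mgrid[0:400,0:640];a=uu-K[0,2];b=vv-K[1,2];r=np.hypot(a,b)+1e-9;th=r/K[0,0]
d=np.stack([a/r*np.tan(th),b/r*np.tan(th),np.ones_like(r)],-1)*w["d"][...,None]
P=(d-t)@R
for u,v in [(320,142),(320,160),(320,190),(320,220),(240,180),(400,180),(225,215),(418,215),(228,260),(410,265),(320,100),(200,200)]: print((u,v),P[v,u].round(1))
E
```

```text
clock: 20.38
position: [521.2, 306.9, 198.4]
ee_rot: [-0.195, 0.981, -0.0, -0.007]
contact_force: [-9.0, -2.9, 14.9]
gripper_width: 27.3
[-8.97972453 -2.87310497 14.85179996]
(320, 142) [465.3 283.4  11.1]
(320, 160) [473.7 286.9  12.2]
(320, 190) [487.3 292.5  16.4]
(320, 220) [501.9 298.5  17. ]
(240, 180) [499.3 251.7  11.7]
(400, 180) [467.  329.9  11.5]
(225, 215) [521.6 249.7  10.8]
(418, 215) [480.5 348.   12.4]
(228, 260) [547.1 259.4  11.9]
(410, 265) [509.8 359.   11.6]
(320, 100) [445.2 275.1   3.2]
(200, 200) [521.6 231.6   4.5]
```

View pics/w11.png

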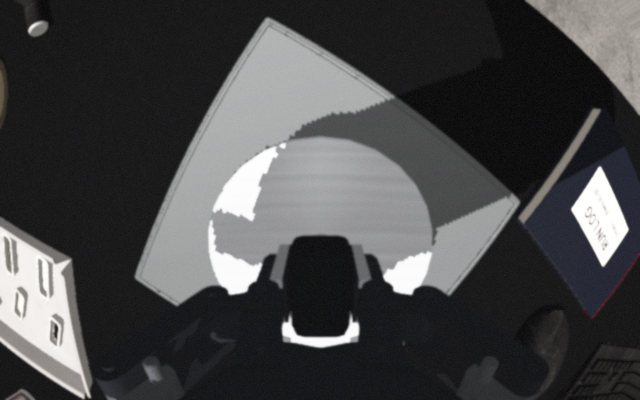

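Depth gives the lid's edge at 11–12 mm all round, with the front, left and right sides equal. So the lid is down and flat to within measurement, and I can release.

```bash
python3 -m jog '[[[0,0,0,0],[0,0,0,0],[0,0,0,0],[0,0,0,0],[0,0,0,0]]]'; python3 -m jog '[[[0,0,0,0],[0,0,0,0],[0,0,0,0],[0,0,0,0],[0,0,0,0]]]' 80; python3 -m jog '[[[0,0,-5,0],[0,0,-15,0],[0,0,-40,0],[0,0,-70,0],[0,0,-100,0]]]' 80; python3 go.py 400 100 400
```

```text
clock: 21.05
position: [521.3, 307.1, 198.7]
ee_rot: [-0.195, 0.981, -0.0, -0.007]
contact_force: [-3.9, -1.2, 6.1]
gripper_width: 27.3
clock: 21.68
position: [521.3, 307.1, 198.6]
ee_rot: [-0.195, 0.981, -0.0, -0.007]
contact_force: [0.6, 0.2, -0.0]
gripper_width: 80.1
clock: 22.3
position: [522.6, 307.4, 300.5]
ee_rot: [-0.195, 0.981, 0.0, -0.006]
contact_force: [0.7, -0.2, 0.1]
gripper_width: 80.3
t 22.3 pos [522.6 307.4 300.5] yaw -157.5 tilt [-0.0121 -0.0023] j [ 0.8   0.45 -0.17 -0.01 -0.96 -1.97] F [ 0.7 -0.2  0.1] shift [ 193.9 -144.3  -97.6] spin 0
```

Move up and aside (tool +x, towards the robot) so the top camera can see everything.

```bash
python3 -m jog '[[[0,0,-30,0],[0,0,-70,0],[10,0,-100,0],[50,0,-100,0],[95,0,-100,0]]]'; python3 -m jog '[[[0,0,0,0],[0,0,0,0],[0,0,0,0],[0,0,0,0],[0,0,0,0]]]'; python3 - <<'E'
from h import *
s,_=shot('top','t12');print(s["position"].round(1),s["contact_force"].round(1));shot('scene','s12');shot('wrist','w12')
t=cv2.imread("pics/t12.png");cv2.imwrite("pics/t12c.png",cv2.resize(t[110:260,120:480],None,fx=2.2,fy=2.2,interpolation=2))
a=cv2.imread('pics/s12.png')[120:340,220:420];cv2.imwrite('pics/s12c.png',cv2.resize(a,None,fx=2.7,fy=2.7,interpolation=2))
E
```

```text
clock: 22.92
position: [435.2, 270.6, 402.6]
ee_rot: [-0.195, 0.981, 0.001, -0.005]
contact_force: [-0.9, 0.9, -0.1]
gripper_width: 79.6
clock: 23.55
position: [435.6, 270.8, 402.2]
ee_rot: [-0.195, 0.981, 0.0, -0.006]
contact_force: [0.4, -0.4, -0.5]
gripper_width: 80.1
[435.6 270.8 402.2] [ 0.4 -0.4 -0.5]
```

View pics/t12c.png

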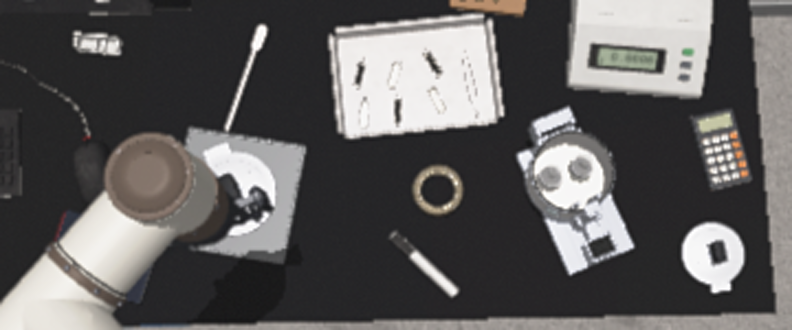

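View pics/s12c.png

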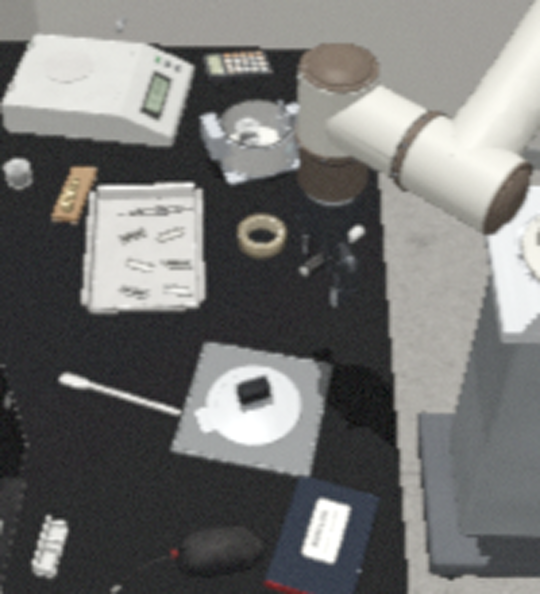

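View pics/w12.png

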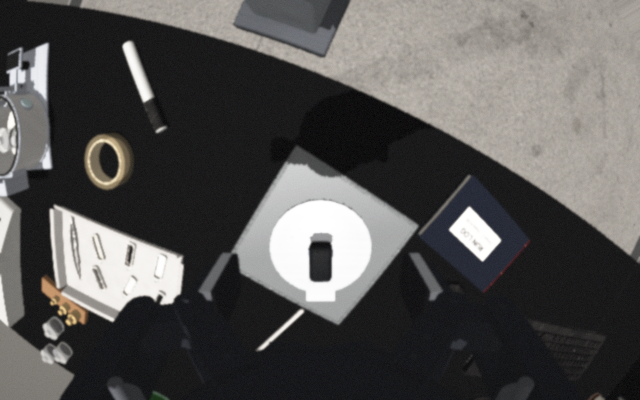

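The lid lies knob up on the mat: wrist (320,247), with mat corners at (297,147), (418,227), (338,323) and (233,250). The canister is open with its pedal up, and the bystanders look unmoved. Now the numeric check.

```bash
python3 - <<'E'
from h import *
w=load('w12');g=cv2.cvtColor(w["im"],cv2.COLOR_BGR2GRAY)
m=cv2.inRange(g,235,255);m[:190]=0;m[290:]=0;m[:,:262]=0;m[:,380:]=0
cs,_=cv2.findContours(m,0,1);k=max(cs,key=cv2.contourArea).reshape(-1,2)
P=np.array([castw(w,*q,10)[:2] for q in k.astype(float)]);
A=np.c_[2*P,np.ones(len(P))]
for _ in range(8):
    x=np.linalg.lstsq(A,(P**2).sum(1),rcond=None)[0];r=np.sqrt(x[2]+x[0]**2+x[1]**2);e=abs(np.hypot(*(P-x[:2]).T)-r);q=e<max(2,np.median(e)*1.5);P,A=P[q],A[q]
mc=np.array([castw(w,*q,4)[:2] for q in[(297,147),(418,227),(338,323),(233,250)]]);print("lid",x[:2],r,"mat",mc.mean(0))
K,R,t=w["mtx"],w["R"],w["t"];vv,uu=np.mgrid[0:400,0:640];a=uu-K[0,2];b=vv-K[1,2];rr=np.hypot(a,b)+1e-9;th=rr/K[0,0]
W=(np.stack([a/rr*np.tan(th),b/rr*np.tan(th),np.ones_like(rr)],-1)*w["d"][...,None]-t)@R
d=W[...,:2]-x[:2];D=np.hypot(d[...,0],d[...,1]);q=(D>35)&(D<62)&(W[...,2]<30)
B=np.c_[d[q],D[q]**2,np.ones(q.sum())];print("slopes",np.linalg.lstsq(B,W[...,2][q],rcond=None)[0],q.sum())
a,b=[cv2.imread(f"pics/{n}.png") for n in("top0","t12")]
for n,(u,v,s) in dict(can=(392,218,16),tape=(319,196,15),marker=(313,230,18),calc=(447,177,18),notes=(150,228,10)).items():
    T=a[v-s:v+s,u-s:u+s];S=b[v-s-8:v+s+8,u-s-8:u+s+8];mm=cv2.minMaxLoc(cv2.matchTemplate(S,T,5));print(n,mm[1],mm[3],"(8,8=unmoved)")
print(arm.read_state()["joints"].round(2))
E
```

```text
lid [522.95328577 307.41519751] 64.59217527427364 mat [516.23871112 307.69601756]
slopes [ 2.06458880e-03  1.35657617e-03 -2.55400647e-03  1.89586294e+01] 4186
can 0.9614054560661316 (8, 8) (8,8=unmoved)
tape 0.9998109936714172 (8, 8) (8,8=unmoved)
marker 0.9998326897621155 (8, 8) (8,8=unmoved)
calc 0.9998940825462341 (8, 8) (8,8=unmoved)
notes 0.5516960620880127 (1, 1) (8,8=unmoved)
[ 0.87  0.2  -0.26 -0.01 -1.12 -2.05]
```

The notebook match is void because the arm covers it in the top view, so I'll compare it in the scene view and then hand in.

```bash
python3 - <<'E'
from h import *
a,b=[cv2.imread(f"pics/{n}.png") for n in("scene0","s12")]
u,v,s=340,322,18
print(cv2.minMaxLoc(cv2.matchTemplate(b[v-s-8:v+s+8,u-s-8:u+s+8],a[v-s:v+s,u-s:u+s],5)))
arm.job_done()
E
```

```text
(-0.0057190642692148685, 0.9990980625152588, (0, 0), (8, 8))
the job is handed in; nothing more can be done
```

The lid is off the canister and lying flat, knob up and released, in the middle of the grey mat, and I've handed the job in at about 24 s. No verdict is reported.

- **Pedal:** I pressed it until it stopped moving. Force peaked at about 21 N, under the 30 N limit. Once released, it came back up and the lid sprang up at the front.
- **Lid:** I gripped the knob, drew the lid about 22 mm towards the pedal, and lifted it off with no sign of it catching. The tool can't tilt, so I set the tongue down first and pressed the lid level (about 15 N) before letting go.

**Last checks**
- **Position:** the lid's centre is at (523, 307). The mat's centre came out between (516, 308) and (522, 308) depending on the view, so the lid is at most 7 mm off. The limit is 28 mm.
- **Flatness:** the lid's slope is about 0.0025 rad; the limit is 0.04 rad.
- **Surroundings:** the tape, marker, calculator and canister base matched their starting pixels in the top view.
- **Pedal at the end:** it looks up in the pictures. I could not read its joint value.

**Disagreements**
- **Notebook:** its check in the top view failed because the arm covered it. The scene view shows it unmoved.
- **Pedal stop height:** it read about 2 mm higher than the nominal dimensions predict.

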